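Pack the camp kitchen tray

TASK

Pack the camp kit into the tray: lay the spoon flat, bowl up, in the long trough, stand the spice shaker upright in the round well and the little stove upright in the square well. Set each one down on the floor of its place rather than dropping it, and leave the wrench, the jar of screws, the pot and the plate where they are.

Things in the scene. Friction and masses are not known exactly. Their poses are not given: they have to be found in the camera images.
- spoon: Stainless spoon lying flat, bowl up, 139 mm long. Origin on its underside at mid-length, under the handle; x along it to the bowl, z up. Flat handle 12 mm wide, 5 mm thick, x = -70 to +36 mm (18 mm wide at the tail, x below -40 mm), on the board; round bowl 38 mm across, 11 mm high, centred at x = +50 mm. 60 g, centre of mass within 20 mm of the origin: pinch the handle there.
- shaker: Spice shaker: upright hard white plastic cylinder, 44 mm diameter, 88 mm tall, straight-sided up to 78 mm, grey band at 65 mm, bevelled narrowing top with seven small black holes. Origin at the centre of its underside, z up. About 90 g.
- stove: Compact metal backpacking stove standing upright, 63 mm tall: round base 40 mm across, 18 mm high; thin stem; round burner head 48 mm across, 44 to 62 mm up (dark disc, three thin spokes on top): grip this. A small wire valve handle at 34 mm height reaches 25 mm from the axis. Origin: centre of its underside, z up. 100 g.
- trough_insert: Insert with the long trough, for the spoon. Fixed grey block, 80 (x) by 175 (y) by 34 mm high, one of three side by side along x, 82 mm apart, in a 22 mm high aluminium tray; their order varies. Origin: centre of its underside, 4 mm above the board; z up. Trough 70 (x) by 163 mm (y), 20 mm deep, centred; its floor is 14 mm above the origin.
- round_insert: Insert with the round well, for the shaker. Fixed grey block, 80 (x) by 175 (y) by 34 mm high, one of three side by side along x, 82 mm apart, in a 22 mm high aluminium tray; their order varies. Origin: centre of its underside, 4 mm above the board; z up. Well 64 mm across, 28 mm deep, centred; its floor is 6 mm above the origin.
- square_insert: Insert with the square well, for the stove. Fixed grey block, 80 (x) by 175 (y) by 34 mm high, one of three side by side along x, 82 mm apart, in a 22 mm high aluminium tray; their order varies. Origin: centre of its underside, 4 mm above the board; z up. Well 64 by 64 mm, 28 mm deep, centred, sides along x and y; its floor is 6 mm above the origin.
- wrench: Steel combination wrench, 150 mm long, up to 38 mm wide, 8 mm thick, lying flat: a forked open jaw at one end (+x) and a ring at the other. Looks a little like the spoon; garage tool, not camp kit. Origin at its middle on the underside, x along it, z up.
- screw_jar: Squat white plastic jar of screws, 66 mm tall, body 58 mm diameter, plain flat ribbed lid 66 mm across over the ribs, no holes. Looks a little like the shaker; not camp kit. Origin at the centre of its underside, z up.
- pot: Red anodized pot, 120 mm diameter, with aluminium clip-on lid 125 mm across and black knob, 99 mm tall overall, folded wire handle on its side. Bystander. Origin at the centre of its underside, z up.
- plate: Small green enamel plate, 140 mm diameter, 18 mm high, lying on the board. Bystander. Origin at the centre of its underside, z up.
Not all that is in view belongs to the job. Leave any brown, purple or yellow look-alike of the spoon alone.

How it is judged:
At the end, for the whole second after the job is handed in: Spoon flat, bowl up, on the trough floor; shaker upright on the round well's floor, within 13 mm of its centre; stove upright on the square well's floor, within 15 mm each way (upright, flat: 0.12 rad; heights: 6 mm); all at rest, released; wrench, jar, pot and plate not moved 15 mm (linear speed of each of spoon, shaker, stove below 0.02 m/s and angular speed of each of spoon, shaker, stove below 0.2 rad/s and angle between each of spoon, shaker, stove's own z axis and vertical below 0.12 rad and x of spoon in the frame of trough_insert between -0.022 and 0.022 m and y of spoon in the frame of trough_insert between -0.016 and 0.016 m and z of spoon in the frame of trough_insert between 0.008 and 0.019 m and angle between the x axis of spoon and the y axis of trough_insert, either way round below 0.42 rad and horizontal distance between shaker and round_insert below 0.013 m and z of shaker in the frame of round_insert between 0 and 0.011 m and x of stove in the frame of square_insert between -0.015 and 0.015 m and y of stove in the frame of square_insert between -0.015 and 0.015 m and z of stove in the frame of square_insert between 0 and 0.011 m); the robot touches nothing.
It fails at once if the wrench is shifted more than 15 mm or tipped (distance of wrench from where it was at the start of the episode above 0.015 m or angle between wrench's own z axis and vertical above 0.3 rad).
It fails at once if the screw jar is shifted more than 15 mm or tipped (distance of screw_jar from where it was at the start of the episode above 0.015 m or angle between screw_jar's own z axis and vertical above 0.3 rad).
It fails at once if the pot is shifted more than 15 mm or tipped (distance of pot from where it was at the start of the episode above 0.015 m or angle between pot's own z axis and vertical above 0.3 rad).
It fails at once if the plate is shifted more than 15 mm or tipped (distance of plate from where it was at the start of the episode above 0.015 m or angle between plate's own z axis and vertical above 0.3 rad).
It fails at once if the spoon, shaker or stove falls freely (over 0.75 m/s with no finger on it, a drop of about 30 mm) ((linear speed of spoon above 0.75 m/s and contact force between the fingers and spoon below 0.05 N) or (linear speed of shaker above 0.75 m/s and contact force between the fingers and shaker below 0.05 N) or (linear speed of stove above 0.75 m/s and contact force between the fingers and stove below 0.05 N)).
It also fails if it takes over 88 s, if anything falls off the work surface, if the arm or the gripper's body presses on something with over 40 N, if the wrist force passes 120 N, or if a joint passes its speed limit or range.

ROBOT

A 7-joint arm with a two-finger parallel gripper is mounted at the origin on the work surface. World frame = base frame: x ahead of the robot, y to its left, z up, the work surface at z = 0. Lengths are in m, angles in rad, forces in N, time in s.
With the tool pointing down it reaches from about 0.4 to 0.85 m from the base axis. Payload 10.4 kg.
Tool frame: the origin (TCP) lies at the very end of the fingers, on their centre line; the grasp point (between the pads) lies manip.hold_point_z behind it (manip.hold_point_z is the distance from the TCP to the grasp point, in m); z points along the fingers, y is the direction in which the jaws open and shut (so a half turn about z gives the same grasp; the last joint's range is limited). The gripper opens to 85 mm and grips with 20 to 120 N. Pads are 22 mm wide; open, the fingers measure 114 mm over their backs; the gripper's body (76 mm by 85 mm) begins 54 mm behind the grasp point. The pads swing forward as they close: fully open they stand 13 mm farther back than shut.
Start: joints at [1.265, 0.332, -0.065, 1.46, 0.022, 1.35, -0.088], TCP at [0.174, -0.6, 0.231] pointing down, gripper open.
Joint ranges: [-2.6, 2.6], [-0.5, 2.12], [-1.47, 1.34], [0.16, 2.42], [-1.27, 4.41], [0.06, 2.06], [-2.6, 2.6]. Speed limits (rad/s): [2.22, 2.22, 2.79, 2.79, 3.14, 3.14, 3.14].

INTERFACE

Orientations are given as a unit quaternion [x, y, z, w].
In Python, from workcell import manip gives the robot as it stands.
- The arm moves only by the tool jog_arm, never from a script. Its arguments are lists of equal length, an entry for each row: "translation": the shift along the world's x, y, z in mm, a list of three; "turn": the turn about the world's z in degrees. In form: {"translation": [[x, y, z], ...], "turn": [turn, ...]}. A call has 1 to 12 rows; each row is the pose to reach, as a shift and turn from the pose measured when the call began; what a row does not reach only later rows make up. A row lasts 1/12 s, in which the tool goes at most 41.7 mm and 7.16 degrees, less where a joint would pass 70% of its speed; a pose out of reach is approached as far as the arm can. A call with a gripper value outside its range is refused whole. "grip" is the finger opening in mm, from 0 to 85.4, set as the call begins (left out, the last holds). The fingers move at their own pace and stop on an object; "grip_force" is the grip in N (left out, the last holds). Time passes only in rows, so rows that repeat a pose let the fingers close. It gives the time, the measured TCP pose, the force and the opening at its end, in the units of the state.
- manip.get_obs(): the state, without advancing time (a new reading comes with each control period).
- manip.camera(name): name is "scene" or "top" or "wrist"; returns a dict with "frame" (384x512x3 uint8, red, green, blue), "mtx" (3x3 intrinsics, pixels), "pose" (4x4, takes a point from camera to world coordinates). Camera axes: x right, y down, z forward; pixel columns grow to the right and rows downward; lengths in m; the calibration is good to about 2 mm. A picture is of the moment at which its call begins. There is no depth.
- manip.hand_in(): hands the job in, once; it reports no verdict.
Trained networks look in a picture, given as the dict that the camera call returned (one of the last four; its "shot" number tells which), for a name from the list of things; names that differ only in an ending like _2 or _b are one class to them, and where a whole thing is asked for, a point or a joint stands for the part that bears it (a point fixed in the world has none). Each returns a list of dicts, best first, with "confidence" (0 to 1); they miss things now and then, are a little off and sometimes report something else, mostly with a low value. They report only what shows in the picture. A call takes as long as a camera call. They do not tell look-alikes from the thing itself.
- manip.outline_of(picture, label): "mask" (384x512 bool, what is visible of it) and "extent" ([left, top, right, bottom] in pixels, round what is visible of it).
- manip.pinpoint(picture, label): "at" ([column, row] in pixels: a listed point, or the origin of a listed thing).
The state is a dict: "clock": time; "joint_pos": joint angles; "joint_velocities": joint speeds; "tau": joint torques, N m; "position": TCP position; "ee_rot": TCP orientation; "ft_force": force on the tool from outside, world axes, zero at the start; "torque": the same for the moment, N m; "grip_width": opening from 0.0 (shut) to 1.0 (fully open).
Only numpy, scipy, OpenCV 4.12 (cv2) and the standard library are available. Lean on these libraries where they do the work, as an engineer would, in place of code of your own. Each camera call takes 0.05 s, during which the arm holds its last target. There are 200 camera calls.

## Working session

There is one attempt and no reset: what is moved stays moved. The work goes in short steps, Python scripts to look and compute and a tool call to move; the robot and the scene stay as the last step left them, time stands still between calls to the robot, and variables do not carry over. Pictures are saved under pics/ and viewed, about 12 in all and at most 16, crops included, and the job is handed in when it is done.

Besides the shell and the picture viewer there is one more tool, called after "Call:" as name(argument=value, ...), one argument or row to a line, values as JSON. jog_arm: Moves the arm, as the interface text tells. Its arguments: {"type":"object","properties":{"translation":{"type":"array"},"turn":{"type":"array"},"grip":{"type":"number"},"grip_force":{"type":"number"}},"required":["translation","turn"]}

```bash
mkdir -p pics
cat > h.py <<'E'
import numpy as np, cv2
from workcell import manip
def ray(p,uv,z):
    K=np.array(p["mtx"]);T=np.array(p["pose"])
    d=T[:3,:3]@np.linalg.solve(K,np.array([uv[0],uv[1],1.0]));o=T[:3,3]
    return (o+d*(z-o[2])/d[2])
def save(p,n,crop=None,s=1.5):
    f=p["frame"][:,:,::-1]
    if crop: f=f[crop[1]:crop[3],crop[0]:crop[2]]
    cv2.imwrite("pics/"+n,cv2.resize(f,None,fx=s,fy=s,interpolation=cv2.INTER_CUBIC))
def st():
    o=manip.get_obs();print(o["clock"],np.round(o["position"],4),np.round(o["ee_rot"],4),np.round(o["ft_force"],1),o["grip_width"])
E
python3 - <<'E'
from h import *
st();print(manip.hold_point_z, np.round(manip.get_obs()["joint_pos"],2))
Z=dict(spoon=.003,shaker=0,stove=0,trough_insert=.004,round_insert=.004,square_insert=.004,wrench=0,screw_jar=0,pot=0,plate=0)
for c in ("top","scene"):
    p=manip.camera(c);save(p,c+"0.png");print(c,np.round(p["pose"],3).tolist())
    for n,z in Z.items():
        for r in manip.pinpoint(p,n)[:3]: print(n,round(r["confidence"],2),np.round(r["at"]),np.round(ray(p,r["at"],z),4))
E
```

```text
0.0 [ 0.1743 -0.5998  0.2305] [ 9.900e-01  1.409e-01 -1.000e-04 -7.000e-04] [-0.4 -0.8 -1. ] 0.9972807932142939
0.0187 [ 1.27  0.33 -0.06  1.46  0.02  1.35 -0.09]
top [[-0.02, -0.999, 0.044, 0.38], [-1.0, 0.019, -0.023, -0.016], [0.022, -0.045, -0.999, 1.081], [0.0, 0.0, 0.0, 1.0]]
spoon 0.71 [151. 203.] [0.3902 0.2674 0.003 ]
spoon 0.71 [147. 256.] [0.2357 0.2801 0.003 ]
spoon 0.62 [197. 229.] [0.3097 0.1313 0.003 ]
shaker 0.8 [154. 132.] [0.6023 0.2563 0.    ]
stove 0.6 [331. 127.] [ 0.6108 -0.2762  0.    ]
trough_insert 0.9 [227. 168.] [0.4894 0.0389 0.004 ]
round_insert 0.66 [230. 117.] [0.6444 0.0268 0.004 ]
square_insert 0.92 [226. 143.] [0.5659 0.0422 0.004 ]
square_insert 0.53 [109. 172.] [0.483  0.3885 0.004 ]
wrench 0.79 [318. 196.] [ 0.4004 -0.2305  0.    ]
screw_jar 0.58 [111. 173.] [0.4821 0.385  0.    ]
pot 0.73 [387. 174.] [ 0.4636 -0.4423 -0.    ]
pot 0.42 [232. 117.] [0.6462 0.0215 0.    ]
plate 0.66 [382. 113.] [ 0.6506 -0.4355  0.    ]
scene [[-0.269, 0.6, -0.754, 1.621], [0.963, 0.167, -0.212, 0.308], [-0.001, -0.783, -0.622, 1.012], [0.0, 0.0, 0.0, 1.0]]
spoon 0.76 [403. 205.] [0.3276 0.4223 0.003 ]
spoon 0.57 [362. 183.] [0.2472 0.2837 0.003 ]
spoon 0.53 [351. 212.] [0.4094 0.2673 0.003 ]
shaker 0.6 [334. 255.] [0.6051 0.2464 0.    ]
stove 0.79 [164. 224.] [ 0.6111 -0.2733  0.    ]
stove 0.63 [198. 186.] [ 0.4079 -0.2383  0.    ]
trough_insert 0.84 [273. 216.] [0.4926 0.0393 0.004 ]
round_insert 0.83 [252. 248.] [0.6418 0.0147 0.004 ]
round_insert 0.67 [165. 224.] [ 0.6138 -0.2664  0.004 ]
square_insert 0.64 [262. 233.] [0.5742 0.0247 0.004 ]
wrench 0.56 [199. 184.] [ 0.3941 -0.2419  0.    ]
screw_jar 0.71 [105. 223.] [ 0.6568 -0.4464  0.    ]
screw_jar 0.58 [387. 233.] [0.4723 0.3836 0.    ]
pot 0.96 [138. 188.] [ 0.4687 -0.4267  0.    ]
pot 0.66 [163. 224.] [ 0.6109 -0.2744  0.    ]
plate 0.69 [104. 225.] [ 0.6628 -0.4458  0.    ]
```

```bash
ls -la
```

```text
total 16
drwxr-xr-x  3 agent agent 4096 Dec  4 21:41 .
drwxr-xr-x 23 root  root  4096 Dec  4 21:41 ..
-rw-r--r--  1 agent agent  554 Dec  4 21:41 h.py
drwxr-xr-x  2 agent agent 4096 Dec  4 21:41 pics
```

View pics/top0.png

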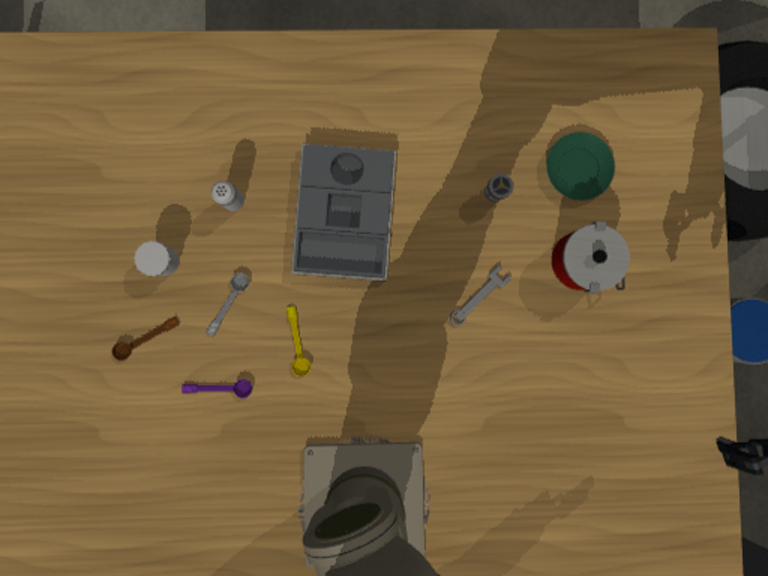

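View pics/scene0.png

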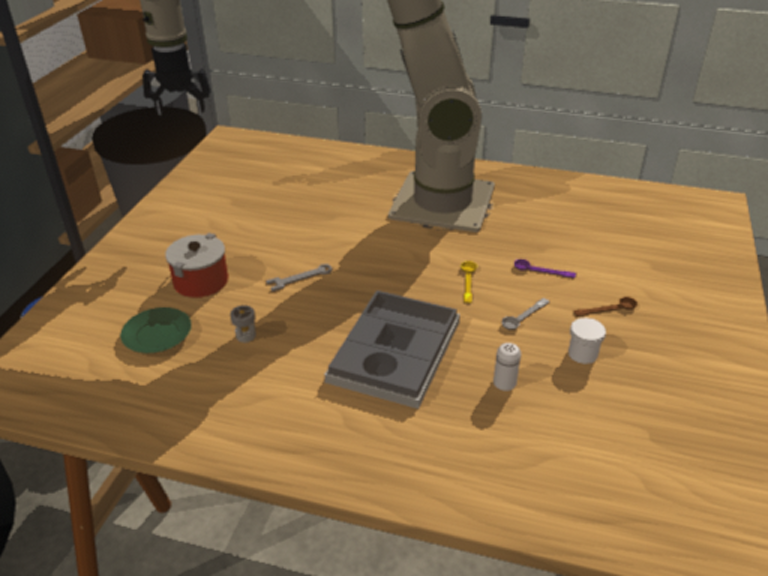

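The top view shows the round well farthest from the robot (347,168), then the square well (345,210), with the trough nearest (340,255). The real steel spoon is at (230,303), the shaker at (226,193) and the stove at (500,187). Next I refine these positions with masks.

Run:
```python
from h import *
p=manip.camera("top");q=manip.camera("scene")
def mask(p,n,near):
    rs=manip.outline_of(p,n);b=None
    for r in rs:
        ys,xs=np.nonzero(r["mask"]);c=np.array([xs.mean(),ys.mean()])
        if np.hypot(*(c-near))<15: return r["mask"],c,r["extent"]
    return None
for n,nr in (("spoon",(153,202)),("wrench",(320,197))):
    m=mask(p,n,nr)
    if m is None: print(n,None);continue
    ys,xs=np.nonzero(m[0]);P=np.array([ray(p,(u,v),.004)[:2] for u,v in zip(xs,ys)])
    rc=cv2.minAreaRect(P.astype(np.float32)*1000);print(n,rc,P.mean(0))
for n,nr,z in (("shaker",(150,131),.044),("stove",(332,126),.045),("screw_jar",(104,173),.04)):
    m=mask(p,n,nr); print(n,m and (m[1],m[2],ray(p,m[1],z)))
for n,nr,z in (("shaker",(338,243),.044),("stove",(162,216),.04)):
    m=mask(q,n,nr); print("scene",n,m and (m[1],m[2],ray(q,m[1],z)))
# tray corners from the picture
for uv in ((301,145),(396,150),(388,280),(293,272)): print(ray(p,np.array(uv)/1.5,.03))
for n,nr in (("round_insert",(231,112)),("square_insert",(229,140)),("trough_insert",(227,168))):
    m=mask(p,n,nr)
    if m is None: print(n,None);continue
    ys,xs=np.nonzero(m[0]);P=np.array([ray(p,(u,v),.038)[:2] for u,v in zip(xs,ys)])
    print(n,cv2.minAreaRect(P.astype(np.float32)*1000),P.mean(0))
save(p,"zoom.png",(130,80,350,230),3.5)
st()
```

```text
spoon ((389.29876708984375, 262.264892578125), (35.85456466674805, 137.95834350585938), 63.76704788208008) [0.39858557 0.26134255]
wrench ((400.00970458984375, -235.54356384277344), (38.12540054321289, 136.40420532226562), 43.59041213989258) [ 0.40137713 -0.23744748]
shaker (array([150.60486322, 130.1550152 ]), [140.7, 120.5, 163.5, 139.3], array([0.59932548, 0.25545785, 0.044     ]))
stove (array([332.06909091, 125.09090909]), [321.2, 115.1, 343.3, 136.2], array([ 0.60612065, -0.26949976,  0.045     ]))
screw_jar (array([103.91544118, 172.45404412]), [90.6, 161.1, 121.9, 184.2], array([0.47994784, 0.39027978, 0.04      ]))
scene shaker (array([337.82997763, 244.7360179 ]), [328.8, 228.9, 351.0, 261.8], array([0.60586404, 0.25189459, 0.044     ]))
scene stove (array([162.32506887, 214.44352617]), [151.7, 204.5, 175.7, 230.1], array([ 0.61348816, -0.27090461,  0.04      ]))
[0.69929123 0.11230421 0.03      ]
[ 0.68694673 -0.07368828  0.03      ]
[ 0.43148874 -0.05282917  0.03      ]
[0.45039746 0.13096018 0.03      ]
round_insert ((649.523193359375, 23.670822143554688), (180.02108764648438, 86.80269622802734), 84.91078186035156) [0.64993461 0.02332882]
square_insert ((568.0225219726562, 33.121055603027344), (176.52340698242188, 82.37120819091797), 84.79239654541016) [0.56744704 0.03280153]
trough_insert ((487.36920166015625, 40.69388198852539), (177.43292236328125, 84.80913543701172), 83.97332000732422) [0.48667071 0.04073645]
1.7 [ 0.1744 -0.6002  0.2313] [0.99   0.1409 0.     0.    ] [-0.9 -0.2 -0.8] 0.9975820838731057
```

View pics/zoom.png

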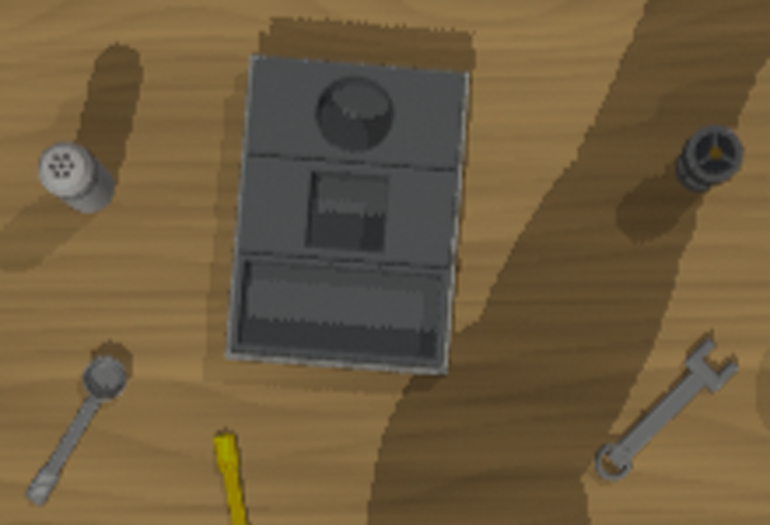

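The tray yaw is about -5.5°. The well centres are round (0.650, 0.024), square (0.568, 0.033) and trough (0.487, 0.041). I'm moving above the stove.

Call:
jog_arm(
  translation=[
    [35,26,0],
    [70,52,0],
    [105,79,0],
    [140,105,0],
    [175,131,0],
    [210,158,0],
    [245,184,0],
    [280,210,0],
    [315,237,0],
    [350,263,0],
    [385,290,0],
    [410,310,-10],
  ],
  turn=[-2,-4,-6,-8,-10,-12,-14,-16,-18,-20,-22,-22],
  grip=85,
)

```text
clock: 2.7
position: [0.575, -0.298, 0.2255]
ee_rot: [0.999, -0.052, 0.001, 0.001]
ft_force: [0.5, -0.8, 0.1]
grip_width: 0.998
```

Call:
jog_arm(
  translation=[
    [25,18,-20],
    [25,18,-30],
    [25,18,-30],
    [25,18,-30],
  ],
  turn=[0,0,0,0],
)

```text
clock: 3.03
position: [0.5993, -0.2805, 0.195]
ee_rot: [0.999, -0.052, 0.0, 0.001]
ft_force: [-0.0, -1.4, 0.4]
grip_width: 0.994
```

Run:
```python
from h import *
st()
p=manip.camera("wrist");save(p,"w1.png")
print(np.round(p["pose"],3).tolist())
for r in manip.pinpoint(p,"stove"): print(r["confidence"],r["at"],ray(p,r["at"],0))
for r in manip.outline_of(p,"stove"): 
    ys,xs=np.nonzero(r["mask"]);print(r["confidence"],r["extent"],xs.mean(),ys.mean(),ray(p,(xs.mean(),ys.mean()),.06))
```

```text
3.0333 [ 0.5993 -0.2805  0.195 ] [ 9.986e-01 -5.190e-02  5.000e-04  6.000e-04] [-0.  -1.4  0.4] 0.993634069529501
[[-0.103, -0.959, -0.264, 0.666], [-0.995, 0.099, 0.026, -0.288], [0.001, 0.265, -0.964, 0.338], [0.0, 0.0, 0.0, 1.0]]
0.62 [245.1, 157.7] [ 0.61366882 -0.2725213   0.        ]
0.89 [221.2, 147.0, 269.0, 192.0] 245.6044600938967 169.19072769953053 [ 0.61091927 -0.27437089  0.06      ]
```

View pics/w1.png

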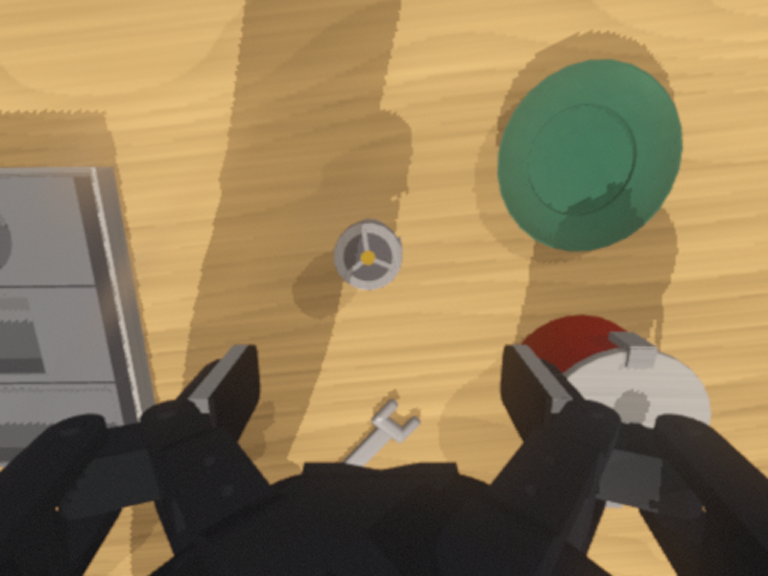

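The stove head is at (368,256) and centred between the jaws, and the plate and pot are clear. I'm descending and gripping.

Call:
jog_arm(
  translation=[
    [6,3,-30],
    [12,6,-60],
    [12,6,-95],
    [12,6,-125],
    [12,6,-150],
    [12,6,-159],
    [12,6,-159],
    [12,6,-159],
  ],
  turn=[0,0,0,0,0,0,0,0],
)

```text
clock: 3.85
position: [0.6119, -0.2767, 0.0393]
ee_rot: [0.999, -0.053, 0.003, 0.002]
ft_force: [1.0, -0.1, 0.2]
grip_width: 0.996
```

Call:
jog_arm(
  translation=[
    [0,0,0],
    [0,0,0],
    [0,0,0],
    [0,0,0],
    [0,0,0],
    [0,0,0],
    [0,0,0],
    [0,0,0],
  ],
  turn=[0,0,0,0,0,0,0,0],
  grip=40,
  grip_force=40,
)

```text
clock: 4.52
position: [0.6128, -0.277, 0.0413]
ee_rot: [0.999, -0.054, 0.004, 0.002]
ft_force: [-2.3, 1.3, 7.0]
grip_width: 0.546
```

Call:
jog_arm(
  translation=[
    [0,0,10],
    [0,0,25],
    [0,0,50],
    [0,0,80],
    [0,0,110],
    [0,0,110],
  ],
  turn=[0,0,0,0,0,0],
)

```text
clock: 5.02
position: [0.6159, -0.278, 0.1596]
ee_rot: [0.999, -0.054, 0.009, 0.004]
ft_force: [1.1, -0.7, 0.5]
grip_width: 0.548
```

Run:
```python
from h import *
st()
p=manip.camera("wrist");q=manip.camera("scene");
f=np.hstack([p["frame"],np.zeros_like(p["frame"])[:, :2]])
a=cv2.resize(q["frame"][150:260,110:260],(523,384),interpolation=cv2.INTER_CUBIC)
im=np.hstack([p["frame"],a])[:,:,::-1];cv2.imwrite("pics/g1.png",cv2.resize(im,None,fx=.77,fy=.77))
print(np.round(q["pose"],3).tolist())
for c in (p,q):
  for r in manip.outline_of(c,"stove"): print(r["confidence"],r["extent"])
```

```text
5.0167 [ 0.6159 -0.278   0.1596] [ 0.9985 -0.0536  0.0087  0.0037] [ 1.1 -0.7  0.5] 0.5484479328971925
[[-0.269, 0.6, -0.754, 1.621], [0.963, 0.167, -0.212, 0.308], [-0.001, -0.783, -0.622, 1.012], [0.0, 0.0, 0.0, 1.0]]
0.75 [206.8, 188.4, 298.3, 301.3]
0.18 [251.4, 298.2, 269.8, 314.5]
0.52 [148.3, 171.2, 168.6, 198.3]
```

View pics/g1.png

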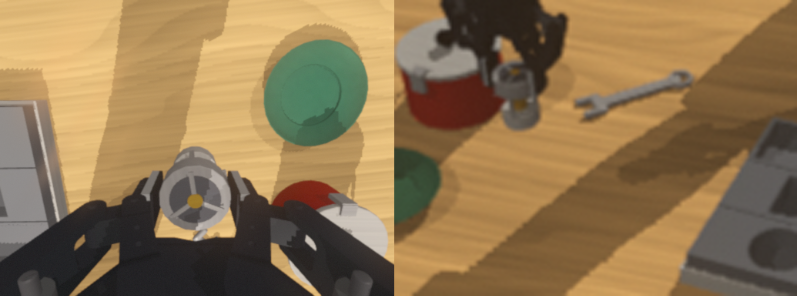

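```bash
cat >> h.py <<'E'
def proj(p,X):
    T=np.array(p["pose"]);c=T[:3,:3].T@(np.array(X)-T[:3,3]);u=np.array(p["mtx"])@c;return u[:2]/u[2]
E
python3 - <<'E'
from h import *
st()
p=manip.camera("wrist")
hub=ray(p,(253,261),.178);print(hub)   # hub of spokes
b=.1596-.0413
for z in (b,b+.018):
  print([np.round(proj(p,(hub[0]+.02*np.cos(a),hub[1]+.02*np.sin(a),z))) for a in (0,1.57,-1.57)])
save(p,"g2.png",(190,160,320,330),4)
E
```

```text
5.2167 [ 0.6123 -0.2769  0.1507] [ 0.9986 -0.0535  0.0032  0.0019] [ 0.   0.4 -1.3] 0.5403255014290472
[ 0.61102311 -0.27693327  0.178     ]
[array([250., 188.]), array([224., 219.]), array([281., 213.])]
[array([249., 196.]), array([221., 230.]), array([284., 223.])]
```

View pics/g2.png

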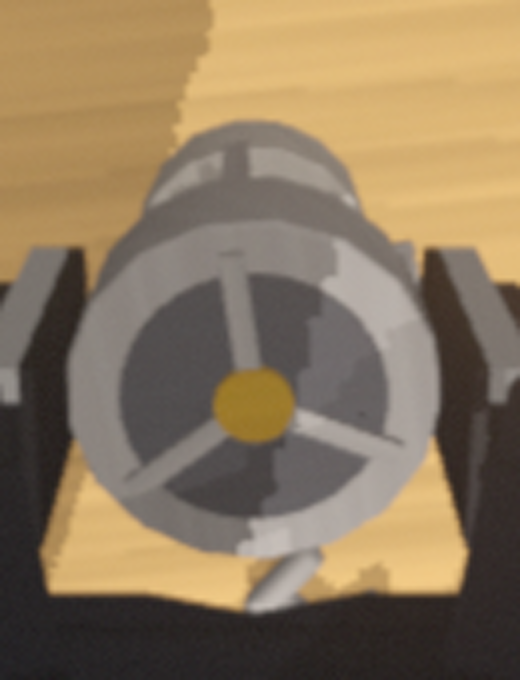

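The stove is held upright: the base edge is at predicted row 190. I'm moving over the square well.

Call:
jog_arm(
  translation=[
    [-3,20,0],
    [-8,55,0],
    [-13,90,0],
    [-18,125,0],
    [-23,160,0],
    [-28,195,0],
    [-33,230,0],
    [-38,265,0],
    [-42,295,0],
    [-44,310,0],
    [-44,310,0],
    [-44,310,0],
  ],
  turn=[0,0,0,0,0,0,0,0,0,0,0,0],
)

```text
clock: 6.27
position: [0.5675, 0.0339, 0.1493]
ee_rot: [0.999, -0.052, 0.002, 0.002]
ft_force: [0.2, -1.4, -1.2]
grip_width: 0.545
```

Run:
```python
from h import *
st()
p=manip.camera("wrist");st()
for n in ("round_insert","square_insert"):
    for r in manip.pinpoint(p,n)[:1]: print(n,r["confidence"],r["at"],ray(p,r["at"],.004))
print(np.round(proj(p,(.568,.033,.038))),np.round(proj(p,(.650,.024,.038))))
save(p,"w2.png")
```

```text
6.2667 [0.5675 0.0339 0.1493] [ 0.9986 -0.0524  0.002   0.0018] [ 0.2 -1.4 -1.2] 0.5446521268151214
6.3167 [0.5678 0.0325 0.1494] [ 0.9986 -0.0535  0.0021  0.002 ] [ 0.2 -0.9 -1. ] 0.5416518482031023
round_insert 0.64 [257.4, 98.7] [0.64850861 0.02020985 0.004     ]
square_insert 0.79 [255.7, 173.5] [0.5715585  0.02975178 0.004     ]
[253. 185.] [254.  95.]
```

View pics/w2.png

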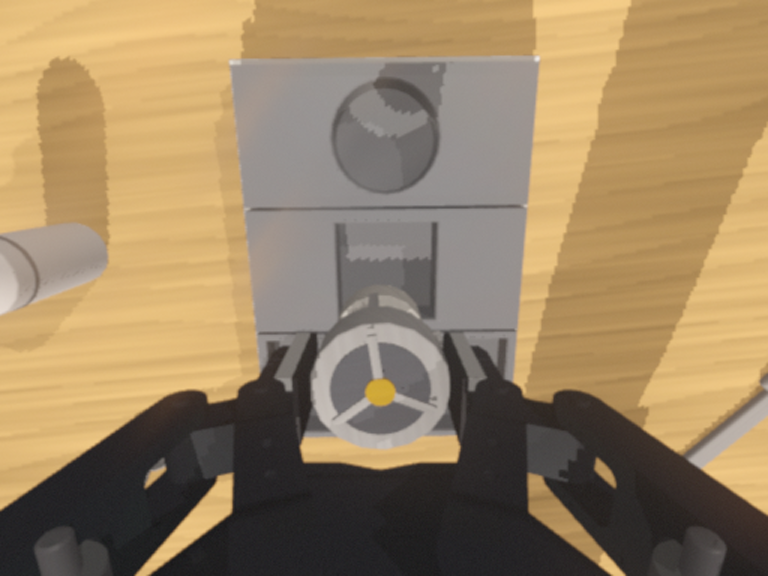

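The square well rim spans columns 336 to 437 and rows 222 to 319 in the viewed picture, and the round well rim is centred at (386,134).

Run:
```python
from h import *
p=manip.camera("wrist");st()
for uv in ((386.5,270.5),(386,134),(336,222),(437,222),(435,319),(385,60),(384,207),(384,331)): print(uv,ray(p,np.array(uv)/1.5,.038))
print(ray(p,np.array((380,392))/1.5,.168))
```

```text
6.4667 [0.5681 0.0316 0.1497] [ 0.9985 -0.0546  0.0025  0.002 ] [ 0.  -0.1 -0.6] 0.5478608144059302
(386.5, 270.5) [0.57252737 0.02580128 0.038     ]
(386, 134) [0.6552863  0.01751936 0.038     ]
(336, 222) [0.60699127 0.05399219 0.038     ]
(437, 222) [ 0.6001605  -0.00885786  0.038     ]
(435, 319) [ 0.53589036 -0.00295817  0.038     ]
(385, 60) [0.69471689 0.01398887 0.038     ]
(384, 207) [0.61296117 0.02316765 0.038     ]
(384, 331) [0.5310722  0.03179024 0.038     ]
[0.56143221 0.03188168 0.168     ]
```

Call:
jog_arm(
  translation=[
    [7,-5,-15],
    [7,-5,-35],
    [7,-5,-50],
    [7,-5,-50],
    [7,-5,-50],
  ],
  turn=[0,0,0,0,0],
)

```text
clock: 6.88
position: [0.5747, 0.0258, 0.0993]
ee_rot: [0.998, -0.055, 0.002, 0.002]
ft_force: [0.1, 0.1, -0.6]
grip_width: 0.546
```

Run:
```python
from h import *
p=manip.camera("wrist");st()
q=manip.camera("scene")
a=cv2.resize(q["frame"][165:275,205:315],(384,384),interpolation=cv2.INTER_CUBIC)
cv2.imwrite("pics/w3.png",cv2.resize(np.hstack([p["frame"],a])[:,:,::-1],(798,342)))
```

```text
6.9333 [0.5754 0.0261 0.1003] [ 0.9985 -0.055   0.0025  0.0019] [-0.2 -0.1 -0.6] 0.5459429499759069
```

View pics/w3.png

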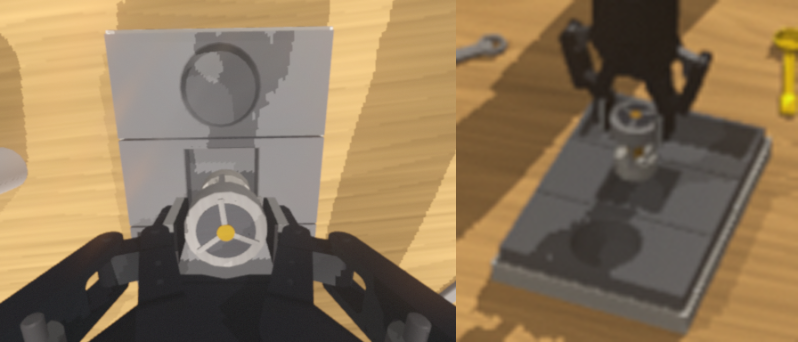

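The stove is upright above the square well, with its base about 3 mm right of centre. I'm lowering it.

Call:
jog_arm(
  translation=[
    [0,2,-12],
    [0,2,-25],
    [0,2,-38],
    [0,2,-40],
    [0,2,-42],
    [0,2,-43],
    [0,2,-43],
  ],
  turn=[0,0,0,0,0,0,0],
)

```text
clock: 7.57
position: [0.5759, 0.0284, 0.0579]
ee_rot: [0.998, -0.055, 0.003, 0.002]
ft_force: [-0.1, 0.3, -1.7]
grip_width: 0.548
```

Call:
jog_arm(
  translation=[
    [0,0,-1.5],
    [0,0,-3],
    [0,0,-4],
    [0,0,-4],
  ],
  turn=[0,0,0,0],
)

```text
clock: 7.9
position: [0.5759, 0.0283, 0.0538]
ee_rot: [0.998, -0.055, 0.003, 0.002]
ft_force: [1.4, -0.5, -0.9]
grip_width: 0.542
```

Call:
jog_arm(
  translation=[
    [0,0,-1],
    [0,0,-2],
    [0,0,-3],
    [0,0,-3],
  ],
  turn=[0,0,0,0],
)

```text
clock: 8.23
position: [0.5761, 0.0283, 0.0513]
ee_rot: [0.998, -0.055, 0.003, 0.002]
ft_force: [-3.0, -0.3, 5.5]
grip_width: 0.547
```

It touched down at 0.051, as predicted. I'm releasing it.

Call:
jog_arm(
  translation=[
    [0,0,0],
    [0,0,0],
    [0,0,0],
    [0,0,0],
    [0,0,0],
  ],
  turn=[0,0,0,0,0],
  grip=80,
)

```text
clock: 8.65
position: [0.5761, 0.0283, 0.0513]
ee_rot: [0.998, -0.055, 0.003, 0.002]
ft_force: [0.2, -1.0, -0.4]
grip_width: 0.934
```

Call:
jog_arm(
  translation=[
    [0,0,10],
    [0,0,30],
    [0,0,60],
    [0,0,95],
    [0,0,130],
    [0,0,150],
    [0,0,150],
    [0,0,150],
  ],
  turn=[0,0,0,0,0,0,0,0],
)

```text
clock: 9.32
position: [0.5767, 0.0284, 0.2031]
ee_rot: [0.998, -0.055, 0.005, 0.002]
ft_force: [0.1, 0.6, -1.1]
grip_width: 0.935
```

Run:
```python
from h import *
p=manip.camera("wrist");st()
save(p,"w4.png")
for uv in manip.pinpoint(p,"shaker")[:2]: print(uv["at"],ray(p,uv["at"],0))
for r in manip.pinpoint(p,"square_insert")[:1]: print(ray(p,r["at"],.004))
for r in manip.pinpoint(p,"stove")[:1]: print(ray(p,r["at"],.010))
```

```text
9.3667 [0.5759 0.0283 0.2015] [ 0.9985 -0.0549  0.0035  0.002 ] [-0.1 -0.6 -0.9] 0.9346207997076882
[79.6, 167.7] [0.60197761 0.25093366 0.        ]
[0.57308183 0.02852457 0.004     ]
[0.57594103 0.02923952 0.01      ]
```

View pics/w4.png

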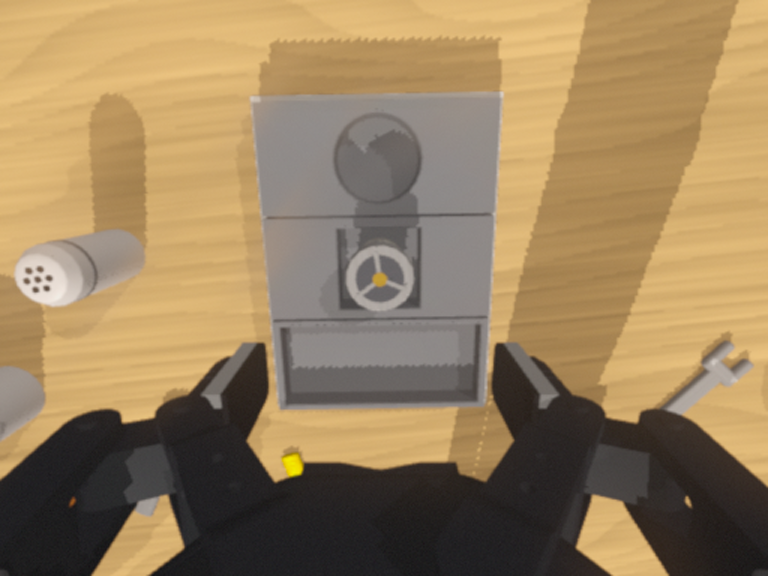

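The stove stands in the square well, within about 3 mm of centre. Next is the shaker.

Call:
jog_arm(
  translation=[
    [3,20,0],
    [7,55,0],
    [11,90,0],
    [15,125,0],
    [19,160,0],
    [23,195,0],
    [27,223,0],
    [27,223,0],
    [27,223,0],
  ],
  turn=[0,0,0,0,0,0,0,0,0],
  grip=85,
)

```text
clock: 10.27
position: [0.6012, 0.2534, 0.1985]
ee_rot: [0.999, -0.053, 0.001, 0.002]
ft_force: [-0.1, -0.9, 0.2]
grip_width: 0.994
```

Run:
```python
from h import *
p=manip.camera("wrist");st()
for r in manip.pinpoint(p,"shaker")[:2]: print(r["at"],r["confidence"],ray(p,r["at"],0))
for r in manip.outline_of(p,"shaker")[:1]:
    e=r["extent"];print(e)
c=(.602,.251)
print([np.round(proj(p,(c[0]+.022*np.cos(a),c[1]+.022*np.sin(a),z))).tolist() for z in (0,.078) for a in (0,1.57,3.14,-1.57)])
```

```text
10.3167 [0.6019 0.2513 0.1987] [ 0.9985 -0.0543  0.0013  0.0025] [-0.4 -1.1  0.5] 0.9937744804147394
[232.0, 149.0, 274.8, 206.0]
[[252.0, 150.0], [237.0, 169.0], [256.0, 184.0], [271.0, 165.0], [252.0, 160.0], [233.0, 184.0], [257.0, 203.0], [276.0, 180.0]]
```

Call:
jog_arm(
  translation=[
    [0,1,-30],
    [0,1,-60],
    [0,1,-95],
    [0,1,-125],
    [0,1,-150],
    [0,1,-157],
    [0,1,-157],
    [0,1,-157],
  ],
  turn=[0,0,0,0,0,0,0,0],
)

```text
clock: 11.08
position: [0.6033, 0.2501, 0.0436]
ee_rot: [0.998, -0.056, 0.002, 0.003]
ft_force: [0.9, 1.0, 0.0]
grip_width: 0.997
```

Call:
jog_arm(
  translation=[
    [0,0,0],
    [0,0,0],
    [0,0,0],
    [0,0,0],
    [0,0,0],
    [0,0,0],
    [0,0,0],
    [0,0,0],
  ],
  turn=[0,0,0,0,0,0,0,0],
  grip=35,
  grip_force=40,
)

```text
clock: 11.75
position: [0.604, 0.2503, 0.0451]
ee_rot: [0.998, -0.056, 0.003, 0.002]
ft_force: [-1.0, -1.3, 6.2]
grip_width: 0.501
```

Call:
jog_arm(
  translation=[
    [0,0,10],
    [0,0,25],
    [0,0,50],
    [0,0,80],
    [0,0,110],
    [0,0,110],
    [0,0,110],
    [0,0,110],
  ],
  turn=[0,0,0,0,0,0,0,0],
)

```text
clock: 12.42
position: [0.6038, 0.2502, 0.1551]
ee_rot: [0.998, -0.056, 0.003, 0.002]
ft_force: [-0.5, -0.3, -1.3]
grip_width: 0.5
```

Call:
jog_arm(
  translation=[
    [4,-20,0],
    [11,-55,0],
    [18,-90,0],
    [26,-125,0],
    [34,-160,0],
    [42,-195,0],
    [48,-220,0],
    [49,-229,0],
    [49,-229,0],
    [49,-229,0],
  ],
  turn=[0,0,0,0,0,0,0,0,0,0],
)

```text
clock: 13.25
position: [0.6521, 0.0219, 0.1541]
ee_rot: [0.998, -0.056, 0.002, 0.002]
ft_force: [0.1, 0.8, -0.8]
grip_width: 0.501
```

Run:
```python
from h import *
p=manip.camera("wrist");st()
save(p,"w5.png",(130,60,390,330),2.2)
c=(.654,.0195)
print([np.round((proj(p,(c[0]+.032*np.cos(a),c[1]+.032*np.sin(a),.038))-(130,60))*2.2).tolist() for a in (0,1.57,3.14,-1.57)])
print(np.round((proj(p,(.653+.022,.021,.11))-(130,60))*2.2))
for r in manip.pinpoint(p,"round_insert")[:1]: print(r["confidence"],ray(p,r["at"],.004))
```

```text
13.3 [0.6521 0.0232 0.1544] [ 0.9985 -0.0553  0.0026  0.0018] [-0.   0.3 -1.2] 0.4997791974069625
[[266.0, 198.0], [203.0, 276.0], [281.0, 335.0], [345.0, 261.0]]
[264. 260.]
0.91 [0.64829883 0.01817803 0.004     ]
```

View pics/w5.png

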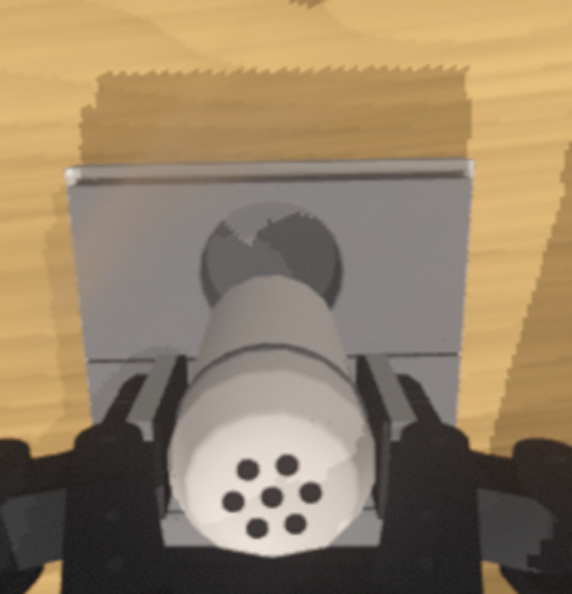

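The well rim matches (0.653, 0.0205), and the shaker is aligned to within about 3 mm. I'm lowering it.

Call:
jog_arm(
  translation=[
    [3,-1,-15],
    [3,-1,-35],
    [3,-1,-55],
    [3,-1,-70],
    [3,-1,-82],
    [3,-1,-90],
    [3,-1,-93],
    [3,-1,-94],
    [3,-1,-94],
  ],
  turn=[0,0,0,0,0,0,0,0,0],
)

```text
clock: 14.1
position: [0.6556, 0.0231, 0.0612]
ee_rot: [0.998, -0.055, 0.003, 0.002]
ft_force: [0.2, -0.8, 0.1]
grip_width: 0.497
```

Call:
jog_arm(
  translation=[
    [0,0,-1],
    [0,0,-2],
    [0,0,-3],
    [0,0,-3],
  ],
  turn=[0,0,0,0],
)

```text
clock: 14.43
position: [0.6556, 0.023, 0.0583]
ee_rot: [0.998, -0.055, 0.003, 0.002]
ft_force: [-0.3, 0.6, -1.4]
grip_width: 0.507
```

Call:
jog_arm(
  translation=[
    [0,0,-1],
    [0,0,-2],
    [0,0,-3],
    [0,0,-3],
  ],
  turn=[0,0,0,0],
)

```text
clock: 14.77
position: [0.6556, 0.023, 0.0552]
ee_rot: [0.998, -0.055, 0.003, 0.002]
ft_force: [0.6, -0.1, -0.8]
grip_width: 0.502
```

Run:
```python
from h import *
p=manip.camera("wrist");st()
save(p,"w6.png",(130,60,390,330),2.2)
```

```text
14.8167 [0.6556 0.023  0.0552] [ 0.9985 -0.0548  0.0032  0.0017] [-0.2 -0.7 -1.5] 0.5034748841671227
```

View pics/w6.png

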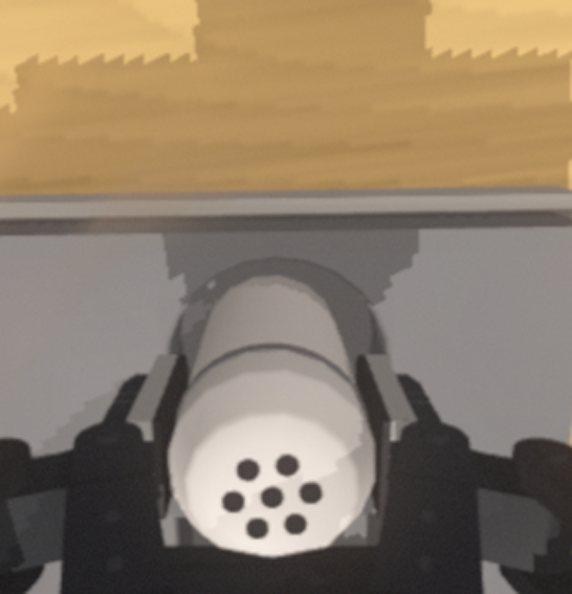

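The shaker is inside the well and about 2 mm off centre. I'm creeping down to the floor.

Call:
jog_arm(
  translation=[
    [0,-1,-1],
    [0,-2,-2],
    [0,-2,-2.5],
    [0,-2,-2.5],
  ],
  turn=[0,0,0,0],
)

```text
clock: 15.15
position: [0.6561, 0.0227, 0.0551]
ee_rot: [0.999, -0.054, 0.004, 0.001]
ft_force: [-6.9, 2.8, 18.1]
grip_width: 0.505
```

Call:
jog_arm(
  translation=[
    [0,0,0.5],
    [0,0,0.5],
    [0,0,0.5],
    [0,0,0.5],
    [0,0,0.5],
    [0,0,0.5],
  ],
  turn=[0,0,0,0,0,0],
  grip=80,
)

```text
clock: 15.65
position: [0.6559, 0.0226, 0.0552]
ee_rot: [0.999, -0.054, 0.004, 0.001]
ft_force: [-0.4, -0.2, -0.2]
grip_width: 0.939
```

Call:
jog_arm(
  translation=[
    [0,0,10],
    [0,0,30],
    [0,0,60],
    [0,0,95],
    [0,0,130],
    [0,0,150],
    [0,0,150],
    [0,0,150],
  ],
  turn=[0,0,0,0,0,0,0,0],
)

```text
clock: 16.32
position: [0.6566, 0.0227, 0.2072]
ee_rot: [0.999, -0.054, 0.005, 0.001]
ft_force: [0.6, -0.4, -0.4]
grip_width: 0.937
```

Run:
```python
from h import *
p=manip.camera("wrist");st()
for n,z in (("shaker",.01),("round_insert",.004),("stove",.01),("square_insert",.004)):
    for r in manip.pinpoint(p,n)[:1]: print(n,r["confidence"],ray(p,r["at"],z))
```

```text
16.3667 [0.6558 0.0226 0.2054] [ 0.9985 -0.0543  0.0038  0.001 ] [-0.5  0.3 -0.9] 0.9354202502564716
shaker 0.71 [0.65362341 0.02197795 0.01      ]
round_insert 0.87 [0.64856052 0.01737565 0.004     ]
stove 0.66 [0.5743745  0.03377799 0.01      ]
square_insert 0.76 [0.5738141  0.02804751 0.004     ]
```

The shaker and stove check out. Next I move above the spoon (0.389, 0.262), whose axis is at about -26°.

Call:
jog_arm(
  translation=[
    [-20,18,0],
    [-46,41,0],
    [-72,64,0],
    [-98,87,0],
    [-124,110,0],
    [-150,134,0],
    [-176,158,0],
    [-202,181,0],
    [-228,204,0],
    [-252,226,0],
    [-267,239,-10],
    [-267,239,-30],
  ],
  turn=[-2,-4,-6,-8,-10,-12,-14,-16,-18,-20,-20,-20],
  grip=60,
)

```text
clock: 17.57
position: [0.4317, 0.2237, 0.196]
ee_rot: [0.978, -0.207, 0.002, 0.011]
ft_force: [0.1, 0.1, -0.4]
grip_width: 0.705
```

Call:
jog_arm(
  translation=[
    [0,0,0],
    [0,0,0],
    [0,0,0],
  ],
  turn=[0,0,0],
)

```text
clock: 17.82
position: [0.4315, 0.2237, 0.1957]
ee_rot: [0.978, -0.207, 0.002, 0.011]
ft_force: [0.8, -0.9, -0.0]
grip_width: 0.704
```

Run:
```python
from h import *
p=manip.camera("wrist");st();print(np.round(manip.get_obs()["joint_pos"],2))
save(p,"w7.png")
for r in manip.pinpoint(p,"spoon")[:3]: print(r["confidence"],r["at"],ray(p,r["at"],.002))
for r in manip.outline_of(p,"spoon")[:2]:
    ys,xs=np.nonzero(r["mask"]);P=np.array([ray(p,(u,v),.004)[:2] for u,v in zip(xs,ys)])
    print(r["confidence"],r["extent"],cv2.minAreaRect(P.astype(np.float32)*1000))
```

```text
17.8667 [0.4319 0.2232 0.1958] [ 0.9782 -0.2076  0.0024  0.011 ] [ 0.3  0.5 -0.8] 0.7021785060934458
[-0.49  0.06 -0.1   1.85  0.03  1.24 -2.59]
0.85 [351.5, 215.8] [0.31869437 0.1248427  0.002     ]
0.62 [235.8, 210.1] [0.38949267 0.26234757 0.002     ]
0.76 [222.1, 158.7, 251.6, 260.2] ((390.1739501953125, 258.62628173828125), (36.886070251464844, 139.77557373046875), 63.294925689697266)
0.68 [125.3, 318.9, 144.2, 329.0] ((290.5611572265625, 470.134765625), (31.961620330810547, 15.03890609741211), 79.73091125488281)
```

View pics/w7.png

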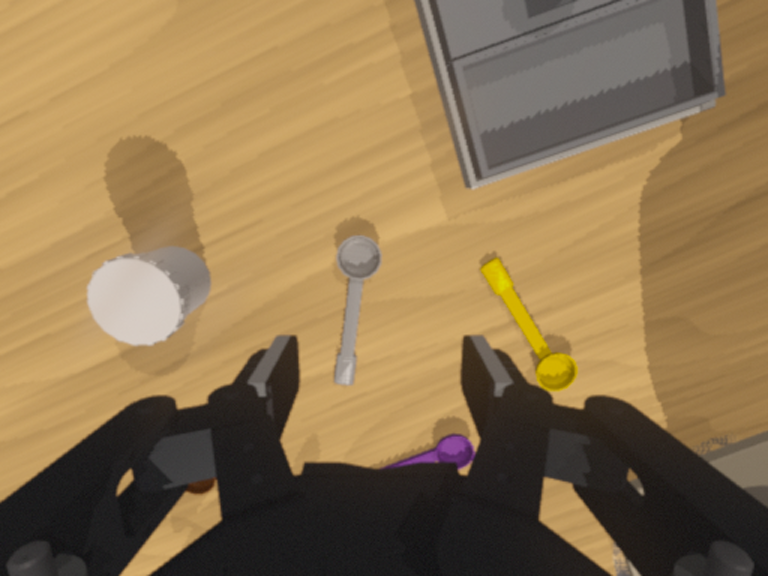

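The real spoon runs from (358,257) to (344,382). Joint 7 is at its lower limit, so I'm using the equivalent half-turn grasp at yaw 154° by turning about +177°.

Call:
jog_arm(
  translation=[
    [-4,4,0],
    [-8,8,0],
    [-12,11,0],
    [-16,14,0],
    [-20,18,0],
    [-24,21,0],
    [-28,25,0],
    [-32,28,0],
    [-36,32,0],
    [-40,35,0],
    [-42,37,0],
    [-42,37,0],
  ],
  turn=[7,14,21,28,35,42,49,56,63,70,77,84],
)

```text
clock: 18.97
position: [0.3903, 0.2594, 0.1961]
ee_rot: [0.865, 0.502, 0.009, 0.006]
ft_force: [-0.7, 0.3, -0.4]
grip_width: 0.705
```

Call:
jog_arm(
  translation=[
    [0,0,0],
    [0,0,0],
    [0,0,0],
    [0,0,0],
    [0,0,0],
    [0,0,0],
    [0,0,0],
    [0,0,0],
    [0,0,0],
    [0,0,0],
    [0,0,0],
    [0,0,0],
  ],
  turn=[7,14,21,28,35,42,49,56,63,70,77,84],
)

```text
clock: 19.97
position: [0.3909, 0.2585, 0.1961]
ee_rot: [0.305, 0.952, 0.011, -0.001]
ft_force: [0.3, -0.6, 0.4]
grip_width: 0.704
```

Call:
jog_arm(
  translation=[
    [0,0,0],
    [0,0,0],
    [0,0,0],
    [0,0,0],
    [0,0,0],
  ],
  turn=[5,9,9,9,9],
)

```text
clock: 20.38
position: [0.3912, 0.2581, 0.1961]
ee_rot: [0.231, 0.973, 0.011, -0.002]
ft_force: [-0.1, -0.3, 0.1]
grip_width: 0.703
```

Run:
```python
from h import *
p=manip.camera("wrist");st();print(np.round(manip.get_obs()["joint_pos"],2))
q=manip.get_obs()["ee_rot"];print(2*np.degrees(np.arctan2(q[1],q[0])))
for r in manip.pinpoint(p,"spoon")[:3]: print(r["confidence"],r["at"],ray(p,r["at"],.002))
for r in manip.outline_of(p,"spoon")[:3]:
    ys,xs=np.nonzero(r["mask"]);P=np.array([ray(p,(u,v),.004)[:2] for u,v in zip(xs,ys)])
    print(r["confidence"],r["extent"],cv2.minAreaRect(P.astype(np.float32)*1000))
```

```text
20.4333 [0.3912 0.2582 0.1962] [ 0.2309  0.9729  0.0111 -0.0022] [0.4 0.1 1.1] 0.7022223100954487
[-0.5   0.01 -0.17  1.91 -0.02  1.21  0.44]
153.29374393616496
0.97 [204.9, 30.4] [0.22791162 0.28450883 0.002     ]
0.88 [127.9, 163.1] [0.31509042 0.12583958 0.002     ]
0.86 [349.8, 60.6] [0.3294086  0.41881269 0.002     ]
0.96 [236.7, 115.2, 264.0, 224.4] ((391.99444580078125, 259.0767822265625), (36.825321197509766, 140.72293090820312), 63.36651611328125)
0.78 [83.9, 113.8, 171.2, 211.3] ((317.32275390625, 127.92640686035156), (141.50732421875, 37.9283332824707), 14.729907035827637)
0.67 [145.9, 0.0, 264.7, 70.8] ((224.40768432617188, 282.1459655761719), (37.73866271972656, 139.85643005371094), 2.8979101181030273)
```

Call:
jog_arm(
  translation=[
    [0,1,-30],
    [0,1,-65],
    [0,1,-100],
    [0,1,-135],
    [0,1,-160],
    [0,1,-175],
    [0,1,-183],
    [0,1,-183],
    [0,1,-183],
  ],
  turn=[0,0,0,0,0,0,0,0,0],
  grip=40,
)

```text
clock: 21.28
position: [0.3913, 0.2597, 0.0137]
ee_rot: [0.23, 0.973, 0.011, -0.002]
ft_force: [0.4, 0.2, 0.7]
grip_width: 0.464
```

Call:
jog_arm(
  translation=[
    [0,0,-3],
    [0,0,-6],
    [0,0,-9],
    [0,0,-10],
    [0,0,-10],
  ],
  turn=[0,0,0,0,0],
  grip=24,
)

```text
clock: 21.7
position: [0.3912, 0.2596, 0.0036]
ee_rot: [0.23, 0.973, 0.011, -0.002]
ft_force: [-0.7, 0.1, -0.1]
grip_width: 0.278
```

Run:
```python
from h import *
p=manip.camera("wrist");st()
save(p,"w8.png",(130,80,390,340),2.2)
```

```text
21.75 [0.3913 0.2597 0.0037] [ 0.2304  0.973   0.0112 -0.0021] [ 0.1  0.1 -0.1] 0.28064661895869725
```

View pics/w8.png

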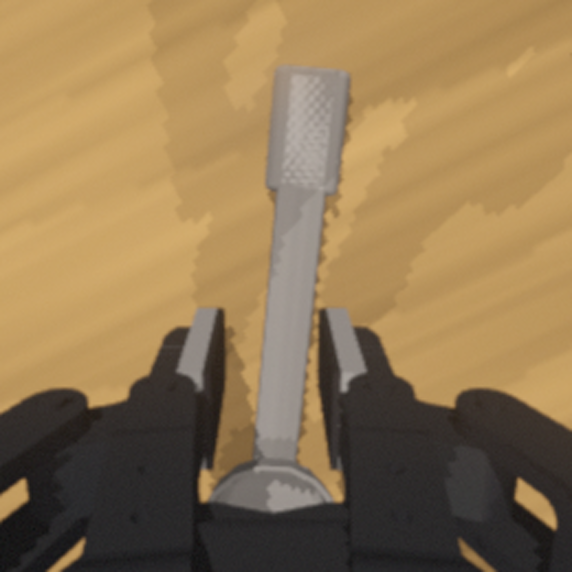

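The handle is centred between the pads. I'm closing on it.

Call:
jog_arm(
  translation=[
    [0,0,-1.5],
    [0,0,-1.5],
    [0,0,-1.5],
    [0,0,-1.5],
    [0,0,-1.5],
    [0,0,-1.5],
  ],
  turn=[0,0,0,0,0,0],
  grip=4,
  grip_force=40,
)

```text
clock: 22.25
position: [0.3918, 0.2601, 0.0027]
ee_rot: [0.23, 0.973, 0.012, -0.002]
ft_force: [0.1, 0.6, 5.2]
grip_width: 0.115
```

Call:
jog_arm(
  translation=[
    [0,0,8],
    [0,0,20],
    [0,0,45],
    [0,0,75],
    [0,0,105],
    [0,0,120],
    [0,0,120],
    [0,0,120],
  ],
  turn=[0,0,0,0,0,0,0,0],
)

```text
clock: 22.92
position: [0.392, 0.2601, 0.1233]
ee_rot: [0.23, 0.973, 0.012, -0.001]
ft_force: [0.6, -0.4, -0.6]
grip_width: 0.115
```

Run:
```python
from h import *
p=manip.camera("wrist");st()
q=manip.camera("scene")
a=cv2.resize(q["frame"][140:260,290:410],(384,384),interpolation=cv2.INTER_CUBIC)
cv2.imwrite("pics/w9.png",cv2.resize(np.hstack([p["frame"],a])[:,:,::-1],(798,342)))
```

```text
22.9667 [0.3914 0.2597 0.1222] [ 0.2305  0.973   0.0114 -0.0019] [-1.3  0.4 -0.9] 0.11219332503390306
```

View pics/w9.png

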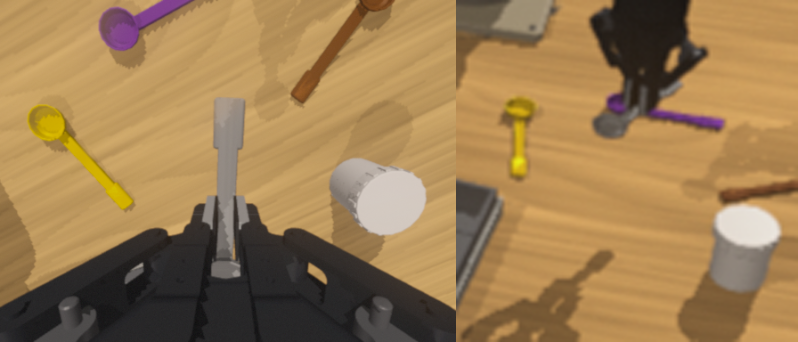

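The spoon is held level with its bowl up. I'm moving over the trough and turning -69°.

Call:
jog_arm(
  translation=[
    [5,-12,0],
    [14,-33,0],
    [23,-54,0],
    [32,-75,0],
    [41,-97,0],
    [50,-119,0],
    [59,-141,0],
    [68,-163,0],
    [77,-185,0],
    [86,-206,0],
    [93,-222,0],
    [93,-222,0],
  ],
  turn=[-4,-10,-16,-22,-28,-35,-42,-49,-56,-62,-69,-69],
)

```text
clock: 24.02
position: [0.4841, 0.0338, 0.1202]
ee_rot: [0.745, 0.667, 0.009, 0.004]
ft_force: [-1.0, 0.1, -1.4]
grip_width: 0.12
```

Call:
jog_arm(
  translation=[
    [0,0,-10],
    [0,0,-20],
    [0,0,-30],
    [0,0,-40],
    [0,0,-40],
    [0,0,-40],
  ],
  turn=[0,0,0,0,0,0],
)

```text
clock: 24.52
position: [0.4834, 0.0341, 0.0792]
ee_rot: [0.745, 0.667, 0.008, 0.004]
ft_force: [0.1, 0.9, -0.0]
grip_width: 0.113
```

Run:
```python
from h import *
p=manip.camera("wrist");q=manip.camera("scene");st()
o=manip.get_obs()["ee_rot"];print(2*np.degrees(np.arctan2(o[1],o[0])))
for r in manip.pinpoint(p,"trough_insert")[:2]: print(r["confidence"],ray(p,r["at"],.004))
a=cv2.resize(q["frame"][140:270,210:340],(384,384),interpolation=cv2.INTER_CUBIC)
cv2.imwrite("pics/w10.png",cv2.resize(np.hstack([p["frame"],a])[:,:,::-1],(798,342)))
# expected trough corners at rim in the view
c=np.array([.490,.037]);t=np.radians(-5.5);R=np.array([[np.cos(t),-np.sin(t)],[np.sin(t),np.cos(t)]])
print([np.round(proj(p,(*(c+R@np.array(d)),.038))*798/896).tolist() for d in ((.035,.0815),(-.035,.0815),(.035,0),(-.035,0))])
```

```text
24.6167 [0.4843 0.034  0.0804] [0.7448 0.6673 0.0091 0.0044] [ 0.3 -0.6 -1.7] 0.11479284063320018
83.7165347981121
0.61 [0.48879959 0.0369344  0.004     ]
[[280.0, 75.0], [183.0, 76.0], [275.0, 182.0], [189.0, 183.0]]
```

View pics/w10.png

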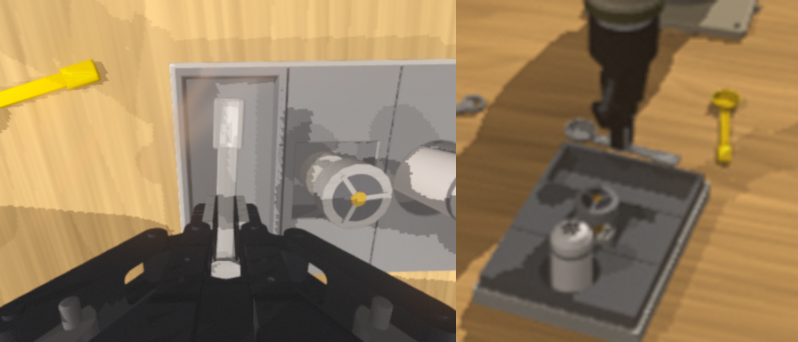

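The trough rim is at columns 186 to 280, where expected. The spoon is over its middle, clear of the stove. I'm lowering it in stages.

Call:
jog_arm(
  translation=[
    [0,2,-8],
    [0,3,-16],
    [0,3,-24],
    [0,3,-32],
    [0,3,-38],
    [0,3,-38],
  ],
  turn=[0,0,0,0,0,0],
)

```text
clock: 25.17
position: [0.4834, 0.0367, 0.0409]
ee_rot: [0.745, 0.667, 0.008, 0.004]
ft_force: [1.1, -0.2, -0.8]
grip_width: 0.115
```

Call:
jog_arm(
  translation=[
    [0,0,-4],
    [0,0,-8],
    [0,0,-12],
    [0,0,-14],
    [0,0,-14],
  ],
  turn=[0,0,0,0,0],
)

```text
clock: 25.58
position: [0.4832, 0.0367, 0.0265]
ee_rot: [0.745, 0.667, 0.008, 0.004]
ft_force: [0.7, 0.4, -0.7]
grip_width: 0.114
```

Call:
jog_arm(
  translation=[
    [0,0,-1.5],
    [0,0,-3],
    [0,0,-4],
    [0,0,-4],
  ],
  turn=[0,0,0,0],
)

```text
clock: 25.92
position: [0.4831, 0.0367, 0.0224]
ee_rot: [0.745, 0.667, 0.008, 0.004]
ft_force: [-0.3, -0.2, -1.2]
grip_width: 0.11
```

Call:
jog_arm(
  translation=[
    [0,0,-1],
    [0,0,-2],
    [0,0,-2],
    [0,0,-2],
  ],
  turn=[0,0,0,0],
)

```text
clock: 26.25
position: [0.4832, 0.0367, 0.0207]
ee_rot: [0.745, 0.667, 0.008, 0.004]
ft_force: [-2.2, 0.0, 5.0]
grip_width: 0.115
```

The spoon touched the floor at 0.0207, as predicted. I'm opening only a little because the trough is narrow, then lifting.

Call:
jog_arm(
  translation=[
    [0,0,0],
    [0,0,0],
    [0,0,0],
    [0,0,0],
  ],
  turn=[0,0,0,0],
  grip=20,
)

```text
clock: 26.58
position: [0.4832, 0.0367, 0.0207]
ee_rot: [0.745, 0.667, 0.008, 0.004]
ft_force: [-0.7, 0.2, 0.3]
grip_width: 0.236
```

Call:
jog_arm(
  translation=[
    [0,0,8],
    [0,0,20],
    [0,0,45],
    [0,0,80],
    [0,0,120],
    [0,0,160],
    [0,0,190],
    [0,0,190],
    [0,0,190],
  ],
  turn=[0,0,0,0,0,0,0,0,0],
)

```text
clock: 27.33
position: [0.4842, 0.0369, 0.2131]
ee_rot: [0.745, 0.667, 0.01, 0.005]
ft_force: [-0.7, -0.5, 0.9]
grip_width: 0.234
```

Run:
```python
from h import *
p=manip.camera("wrist");q=manip.camera("scene");st()
for n,z in (("spoon",.019),("trough_insert",.004),("shaker",.01),("round_insert",.004),("stove",.01),("square_insert",.004)):
    for c in (p,q):
        for r in manip.pinpoint(c,n)[:1]: print(n,r["confidence"],ray(c,r["at"],z))
for n in ("wrench","screw_jar","pot","plate"):
    for r in manip.pinpoint(q,n)[:2]: print(n,r["confidence"],ray(q,r["at"],0))
a=cv2.resize(q["frame"][150:270,205:325],(384,384),interpolation=cv2.INTER_CUBIC)
cv2.imwrite("pics/fin.png",cv2.resize(np.hstack([p["frame"],a])[:,:,::-1],(798,342)))
```

```text
27.4333 [0.4827 0.0367 0.2103] [0.7448 0.6672 0.0076 0.0035] [-0.3 -0.5  0.2] 0.2334468695828866
spoon 0.57 [0.32963696 0.12730307 0.019     ]
spoon 0.73 [0.48091861 0.03034244 0.019     ]
trough_insert 0.85 [0.48721977 0.03872062 0.004     ]
trough_insert 0.95 [0.50160445 0.0400066  0.004     ]
shaker 0.83 [0.65306411 0.02693396 0.01      ]
shaker 0.97 [0.65397133 0.01742439 0.01      ]
round_insert 0.55 [0.65362272 0.01489719 0.004     ]
stove 0.86 [0.57180446 0.03012839 0.01      ]
stove 0.84 [0.56662794 0.02595395 0.01      ]
square_insert 0.73 [0.5690908  0.03365328 0.004     ]
square_insert 0.89 [0.57687165 0.02325662 0.004     ]
wrench 0.29 [ 0.66278851 -0.44747342  0.        ]
screw_jar 0.96 [0.46436216 0.38277182 0.        ]
pot 0.69 [ 0.47246553 -0.44039953  0.        ]
plate 0.95 [ 0.66973236 -0.4288274   0.        ]
plate 0.75 [ 0.39577724 -0.24585455  0.        ]
```

View pics/fin.png

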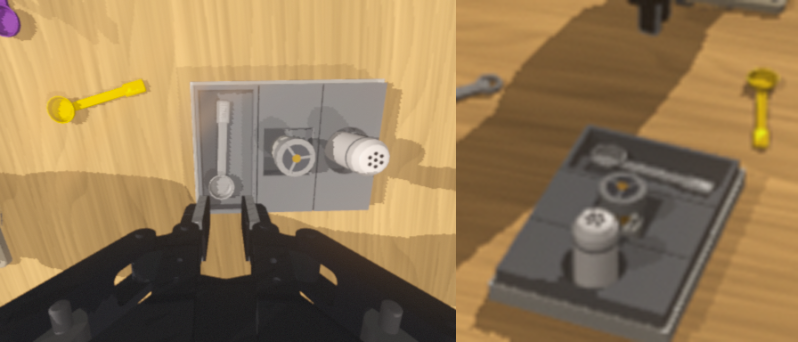

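All three pieces are seated. The spoon, from (222,100) to (222,190), lies flat inside the trough, and the stove and shaker stand upright in their wells. I'm handing in.

```bash
python3 -c "
from h import *
print(manip.hand_in())"
```

```text
the job is handed in; nothing more can be done
None
```

I packed the stove into the square well, the shaker into the round well and the spoon into the long trough, bowl up. I lowered each one until the wrist felt the floor, then released it. I handed in at about 27 s of the 88 s; `hand_in()` reports no verdict.

**Placement:** the last pictures show all three upright or flat.
- **Spoon:** about 6 mm off the trough centre line, where I put it to keep the gripper clear of the stove. It is near centre lengthways.
- **Shaker and stove:** each judged about 5 mm or less from its well centre.

**Bystanders:** the arm was clear of everything, and I never moved close to the wrench, jar, pot or plate. The final position estimates for the jar, pot and plate agree with the first ones to within about 17 mm, which is the networks' noise.

**Checks that disagreed:**
- **Wrench:** the final detector run did not find the wrench under its own name. It reported the plate's position as "wrench", and a "plate" where the wrench lies (0.396, -0.246).
- **Between cameras:** the trough, shaker and stove estimates differed by about 5 to 15 mm between the wrist and scene cameras. For the shaker's y, that is 0.027 against 0.017. I relied on how the parts sat against the well rims in the pictures instead.
- **Spoon:** the last wrist-camera detection of "spoon" picked the yellow look-alike.

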